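# Knock the vent pin home on a filled pail

## Task

The red sprung vent pin on the white pail's lid is still standing up: pick up the orange mallet and knock the pin fully home with a quick blow of the mallet's face, not a slow push, touching the pin with nothing but the mallet. Then put the mallet away: set it down, without dropping it, in the free lane of the blue tool tray so that it stands on the tray floor on its face with the handle level along the lane, its head at the same end as the spatula's blade. Do not disturb the spatula, the amber bottle or the white jar.

Things in the scene. Friction and masses are not known exactly. Their poses are not given: they have to be found in the camera images.
- pail: White round lidded pail, fixed to the bench, at any yaw: 140 mm across the lid, lid top at height 130 mm; three steel blocks 12 mm high round its foot, out to 84 mm from its axis. Origin: centre of its underside. A blue round collar (36 mm across, top at 135 mm) on the lid, 28 mm from the pail's axis along its +x, carries the red pin.
- pin_top (a point): Centre of the flat top of the red vent pin (cap 24 mm across). Its top is 148 mm above the bench when fully up and 136 mm, 1 mm above the blue collar, when fully home. It moves down with the pin.
- pin_body (a joint): How far the vent pin is driven down, m: 0 fully up, 0.012 fully home (firm stop); starts at 0 to 0.002. A spring pushes it up (150 N/m) and a tight sleeve grips it with about 4 N: about 6 N drives it down, and it stays where it is left. A blow drives it at over 0.06 m/s: bring the mallet down at 0.15 to 0.3 m/s, aimed past home so that it does not slow down first.
- mallet: Mallet, 0.34 to 0.5 kg, standing on one face of its head, handle level. Head: orange with black faces, 58 x 46 mm (x, y), 56 mm tall. Grey handle 24 x 24 mm (end cap 28), axis 36 mm above the lower face, from 29 to 162 mm behind the head's centre (-x). Origin: centre of the lower, striking face; z up, x from handle to head. Centre of mass about 11 mm behind the head's centre: stands by itself.
- mallet_grip (a point): Point on the axis of the mallet's handle, 50 mm behind the head's centre and 36 mm above the striking face: a good place to hold it from above, fingers closing across the 24 mm width. The head's top is 20 mm above this point.
- tray: Blue tool tray fixed to the bench, 260 x 180 mm (x, y), 16 mm high, walls 4 mm, inner floor 4 mm above the bench. A wall along x at y = 0 splits it into two lanes, each 252 mm long and 84 mm wide. Origin: centre of its underside. The spatula lies in the +y lane, blade towards the tray's +x; the -y lane is free.
- free_lane (a point): Point on the tray's inner floor in the free lane, at (65, -44, 4) mm in the tray's frame: with the mallet's origin here and its x along the tray's +x, the mallet lies in the middle of the lane.
- spatula: Spatula with black handle, 200 mm long, lying in the tray's +y lane, handle towards -x. Leave it alone.
- bottle: Amber bottle, 52 mm across, 115 mm tall, standing beyond the pail. Origin: centre of its underside. Leave it alone.
- jar: White jar, 64 mm across, 65 mm tall, standing beyond the pail. Origin: centre of its underside. Leave it alone.

How it is judged (in metres and radians):
On the way, in this order (a step that is already met when the one before it is completed fails the run):
1. the mallet's blow lands: it drives the pin down at more than 0.06 m/s (contact force between mallet and pin_body above 1 N and velocity of joint pin_body above 0.06 m/s).
2. the pin is home (driven down at least 10 mm of its 12) and the mallet is clear of it (value of joint pin_body above 0.01 m and contact force between mallet and pin_body below 0.1 N), for 0.2 s.
At the end, for the whole second after the job is handed in: Pin down at least 10 of its 12 mm. Mallet at rest in the free lane, upright on its face on the tray floor (tilt under 0.08 rad, under 4 mm off it), handle within 0.2 rad of the lane, head to the tray's +x: head centre 33 to 100 mm along x and 20 to 70 mm to the -y side of the tray's centre (value of joint pin_body above 0.01 m and x of mallet in the frame of tray between 0.033 and 0.1 m and y of mallet in the frame of tray between -0.07 and -0.02 m and z of mallet in the frame of tray between 0 and 0.008 m and angle between the x axis of mallet and the x axis of tray, either way round below 0.2 rad and angle between mallet's own z axis and vertical below 0.08 rad and linear speed of mallet below 0.02 m/s); the robot touches nothing.
It fails at once if the gripper or arm touches the pin (contact force between any of the fingers, the arm and pin_body above 0.5 N).
It fails at once if the mallet is dropped or thrown: out of the fingers and moving faster than 0.45 m/s (a fall of about 10 mm) (contact force between the fingers and mallet below 0.1 N and linear speed of mallet above 0.45 m/s).
It fails at once if the spatula, bottle or jar is moved by more than 25 mm (distance of any of spatula, bottle, jar from where it was at the start of the episode above 0.025 m).
It also fails if it takes over 45 s, if anything falls off the work surface, if the arm or the gripper's body presses on something with over 40 N, if the wrist force passes 120 N, or if a joint passes its speed limit or range.

## Robot

A 6-joint arm with a two-finger parallel gripper is mounted at the origin on the work surface. World frame = base frame: x ahead of the robot, y to its left, z up, the work surface at z = 0. Lengths are in mm, angles in degrees, forces in N, time in s.
With the tool pointing down it reaches from about 350 to 875 mm from the base axis. Payload 15.5 kg.
Tool frame: the origin (TCP) lies where the fingers leave the gripper's body, on its centre line; the fingertips stand 73 mm ahead of it and the grasp point (between the pads) lies 54 mm ahead of it; z points along the fingers, y is the direction in which the jaws open and shut (so a half turn about z gives the same grasp; the last joint's range is limited). The gripper opens to 85 mm and grips with 20 to 120 N. Pads are 22 mm wide; open, the fingers measure 114 mm over their backs; the gripper's body (76 mm by 85 mm) begins 54 mm behind the grasp point. The pads swing forward as they close: fully open they stand 13 mm farther back than shut.
Start: joints at [59.903, 28.281, 77.091, -0, 74.628, -5.472], TCP at [260.427, 568.159, 303.877] pointing down, gripper open.
Joint ranges: [-166.48, 166.48], [-47.26, 123.95], [12.59, 153.08], [-70.14, 250.14], [6.76, 159.57], [-176.63, 176.63]. Speed limits (degrees/s): [108.29, 108.29, 147.25, 172.46, 172.46, 172.46].

## Interface

Orientations are given as [roll, pitch, yaw] about the fixed x, y, z axes, in that order (R = Rz(yaw) Ry(pitch) Rx(roll)).
In Python, from plant import bot, viewer gives the robot as it stands.
- The arm moves only by the shell command python3 -m handwheel 'ROWS'. ROWS is JSON, a list of rows, each a list of 3 entries, a list of its own where there are three numbers: the closure in counts, from 0 (fully open) to 255 (shut), then the shift along the world's x, y, z in cm, then the turn about the world's z in rad. In form: [[grip, [x, y, z], spin], ...]. A call has 1 to 10 rows; each row shifts and turns the commanded pose from where the row before left it; what a row does not reach is not made up. A row lasts 1/12 s, in which the tool goes at most 41.7 mm and 7.16 degrees, less where a joint would pass 70% of its speed; a pose out of reach is approached as far as the arm can. A call is refused whole if a number of a shift passes 4.17 or a number of a turn 0.125, either way. A call with a gripper value outside its range is refused whole. The fingers move at their own pace and stop on an object; the grip force is fixed at half the most. Time passes only in rows, so rows that do not move let the fingers close. It gives the time, the measured TCP pose, the force and the opening at its end, in the units of the state.
- bot.sense(): the state, without advancing time (a new reading comes with each control period).
- viewer.snapshot(name): name is "side" or "top" or "wrist"; returns the picture (384x512x3 uint8, red, green, blue); there is no depth.
- viewer.calibration(name): a dict with "fx", "fy", "cx", "cy" (pixels), "world_to_cam" (4x4, takes a point from world to camera coordinates). Camera axes: x right, y down, z forward; pixel columns grow to the right and rows downward; lengths in mm; the calibration is good to about 2 mm. The wrist camera is an equidistant fisheye: a pixel r from the principal point sees the ray r / f radians off the axis. A picture is of the moment at which its call begins: read the wrist's pose just before it. calibration takes no time and is no camera call; for the wrist camera it gives the pose at the moment of the call.
- bot.sign_off(): hands the job in, once; it reports no verdict.
The state is a dict: "t": time; "qpos": joint angles; "joint_velocities": joint speeds; "joint_efforts": joint torques, N m; "eef_pos": TCP position; "orientation": TCP orientation; "wrist_force": force on the tool from outside, world axes, zero at the start; "moment": the same for the moment, N m; "width": finger opening in mm.
Only numpy, scipy, OpenCV 4.12 (cv2) and the standard library are available. Lean on these libraries where they do the work, as an engineer would, in place of code of your own. Each camera call takes 0.05 s, during which the arm holds its last target. There are 200 camera calls.

## Working session

There is one attempt and no reset: what is moved stays moved. The work goes in short steps, Python scripts to look and compute and a shell command to move; the robot and the scene stay as the last step left them, time stands still between calls to the robot, and variables do not carry over. Pictures are saved under pics/ and viewed, about 8 in all and at most 12, crops included, and the job is handed in when it is done.

```bash
mkdir -p pics; ls; cat > h.py <<'E'
import numpy as np, cv2
from plant import bot, viewer
def snap(n,f):
    im=viewer.snapshot(n); cv2.imwrite('pics/'+f,cv2.cvtColor(im,cv2.COLOR_RGB2BGR)); return im
def pix(n,u,v,z,c=None):
    c=c or viewer.calibration(n); T=np.array(c['world_to_cam']); R=T[:3,:3];t=T[:3,3]
    d=np.array([(u-c['cx'])/c['fx'],(v-c['cy'])/c['fy'],1.])
    o=-R.T@t; w=R.T@d; return o+w*(z-o[2])/w[2]
def proj(n,p):
    c=viewer.calibration(n);T=np.array(c['world_to_cam']);q=T[:3,:3]@np.array(p)+T[:3,3]
    return c['fx']*q[0]/q[2]+c['cx'],c['fy']*q[1]/q[2]+c['cy']
E
python3 - <<'E'
from h import *
a=snap('top','top.png');b=snap('side','side.png')
cv2.imwrite('pics/top2.png',cv2.resize(cv2.imread('pics/top.png'),(800,600),interpolation=cv2.INTER_CUBIC))
for n in('top','side'):
    c=viewer.calibration(n);print(n,{k:c[k] for k in('fx','fy','cx','cy')},np.round(c['world_to_cam'],3).tolist())
print(bot.sense())
E
```

```text
pics
top {'fx': 421.71983960926303, 'fy': 421.71983960926303, 'cx': 258.24613809058263, 'cy': 195.454765833424} [[-0.097, -0.995, -0.002, 64.8], [-0.968, 0.095, -0.232, 639.094], [0.232, -0.021, -0.973, 1247.128], [0.0, 0.0, 0.0, 1.0]]
side {'fx': 428.38251776733586, 'fy': 428.38251776733586, 'cx': 257.72775625615856, 'cy': 197.39812820145335} [[0.978, -0.206, 0.02, -611.112], [-0.121, -0.646, -0.753, 182.983], [0.168, 0.735, -0.657, 1182.521], [0.0, 0.0, 0.0, 1.0]]
{'t': 0.1, 'qpos': array([ 5.99025191e+01,  2.83101022e+01,  7.71233067e+01, -9.30016095e-04,
        7.46281786e+01, -5.47116251e+00]), 'joint_velocities': array([ 0.0391634 ,  0.07658218, -0.1082766 , -0.03563598,  0.03468144,
       -0.00018457]), 'joint_efforts': array([ 2.78772408e-03, -8.83573794e+01, -3.84559643e+01,  5.99398572e-05,
        5.07449105e-03, -9.01158478e-05]), 'eef_pos': array([260.30983356, 567.94527507, 303.37472083]), 'orientation': array([-1.79938608e+02, -4.97965243e-03,  1.55373926e+02]), 'wrist_force': array([ 0.05514431,  0.93202789, -0.12975448]), 'moment': array([-0.00762142,  0.01299063, -0.02215217]), 'width': 85.21318644543501}
```

View pics/top2.png

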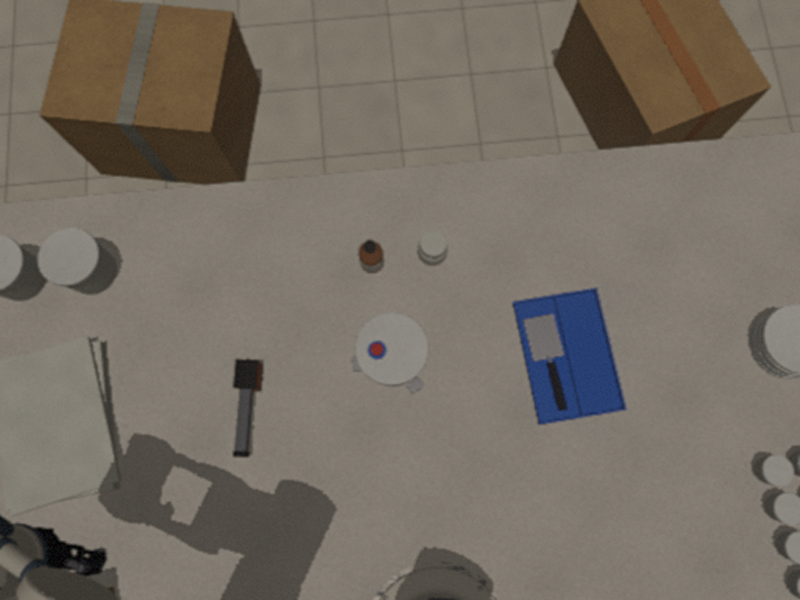

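View pics/side.png

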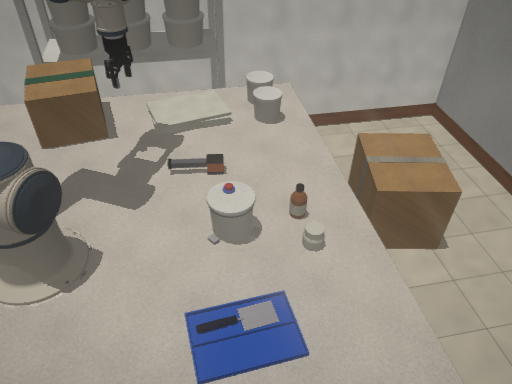

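The top view shows the mallet at about (248,405) in the 800 px picture, the pin at (377,350) and the tray at (570,356). The side view agrees with this layout. I'll enlarge crops next.

```bash
python3 - <<'E'
from h import *
im=cv2.imread('pics/top.png')
a=cv2.resize(im[220:300,140:280],None,fx=5.6,fy=5.6,interpolation=cv2.INTER_CUBIC)  # mallet+pin u0=140 v0=220
b=cv2.resize(im[180:276,320:405],None,fx=5.6,fy=5.6,interpolation=cv2.INTER_CUBIC)
a=cv2.resize(im[180:300,145:278],None,fx=6,fy=5,interpolation=cv2.INTER_CUBIC)
cv2.imwrite('pics/c1.png',a)
cv2.imwrite('pics/c2.png',cv2.resize(im[180:276,320:410],None,fx=6,fy=6,interpolation=cv2.INTER_CUBIC))
E
```

```text
(no output)
```

View pics/c1.png

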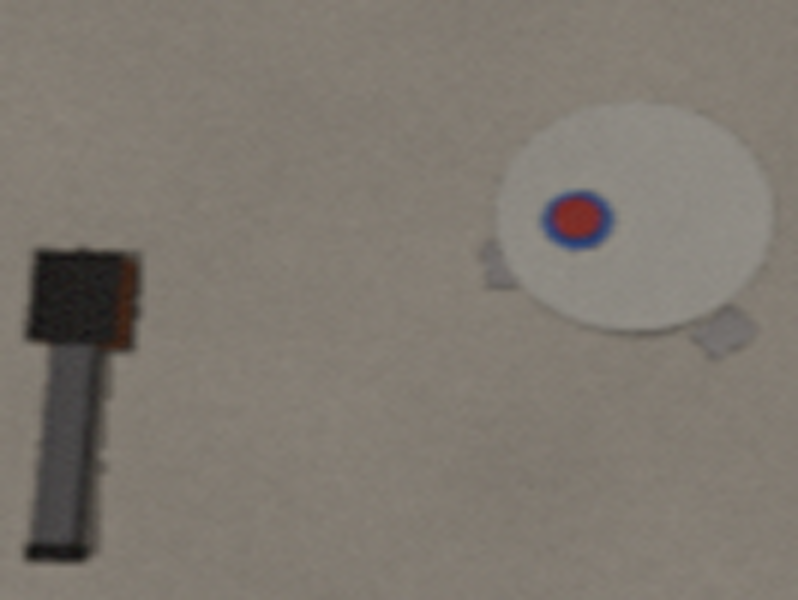

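View pics/c2.png

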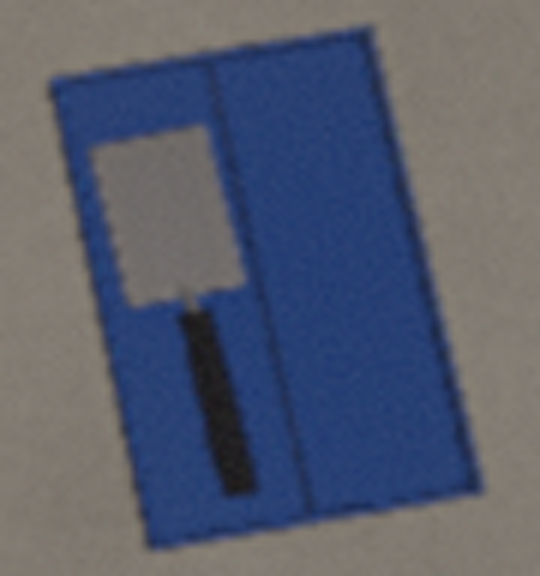

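Crop 1 shows the head's top corners at (36,250), (123,252), (27,341) and (112,345), the handle end cap at (57,555) and the pin at (577,217). Crop 2 shows the tray corners at (52,80), (372,30), (482,492) and (150,548).

```bash
python3 - <<'E'
from h import *
A=lambda x,y,z:pix('top',145+(x+.5)/6-.5,180+(y+.5)/5-.5,z)
B=lambda x,y,z:pix('top',320+(x+.5)/6-.5,180+(y+.5)/6-.5,z)
T=np.array(viewer.calibration('top')['world_to_cam']);print('cam',-T[:3,:3].T@T[:3,3])
hc=[A(*p,56) for p in((36,250),(123,252),(27,341),(112,345))]
h=np.mean(hc,0);print('head',np.round(hc,1).tolist(),h)
nk=A(75,348,48);cap=A(55,548,50);print('neck',nk,'cap',cap)
d=nk-cap;print('handle yaw',np.degrees(np.arctan2(d[1],d[0])),np.linalg.norm(d[:2]))
d=h-cap;print('yaw2',np.degrees(np.arctan2(d[1],d[0])),np.linalg.norm(d[:2]))
print('pin',A(577,217,147.5),'collar',A(578,220,135),'lid',A(636,217,130))
tc=[B(*p,16) for p in((52,80),(372,30),(482,492),(150,548))];t=np.mean(tc,0)
d=tc[0]-tc[3]+tc[1]-tc[2];y=np.arctan2(d[1],d[0]);print('tray',np.round(tc,1).tolist(),t,np.degrees(y))
R=np.array([[np.cos(y),-np.sin(y)],[np.sin(y),np.cos(y)]]);print('lane',t[:2]+R@[65,-44],'grip there',t[:2]+R@[15,-44])
# side check
for p in ([*h[:2],56],[*A(577,217,147.5)[:2],148],[*t[:2],16]): print('side',proj('side',p))
E
```

```text
cam [ 336.17879987   30.29678915 1361.62890945]
head [[570.5, 347.4, 56.0], [564.9, 302.3, 56.0], [514.2, 354.1, 56.0], [507.4, 310.6, 56.0]] [539.25591631 328.62428625  56.        ]
neck [508.48495789 331.52571372  48.        ] cap [387.88755333 346.16901169  50.        ]
handle yaw -6.9231340166244895 121.48316822170098
yaw2 -6.611507197336037 152.3817531836262
pin [547.99639999  62.74810994 147.5       ] collar [548.34809288  62.75003989 135.        ] lid [548.22341832  34.27755951 130.        ]
tray [[642.7, -228.5, 16.0], [653.6, -407.5, 16.0], [399.1, -423.7, 16.0], [387.2, -245.5, 16.0]] [ 520.62990713 -326.27942836   16.        ] 3.7173610909593666
lane [ 588.34587434 -365.97259885] grip there [ 538.45107341 -369.21433295]
side (np.float64(214.19318115510242), np.float64(157.77231762989499))
side (np.float64(227.98346169768), np.float64(185.06453762161573))
side (np.float64(243.3754155700885), np.float64(331.3648946062985))
```

```bash
python3 -m handwheel '[[0,[2.3,-2.33,-0.8],0.031],[0,[2.3,-2.33,-0.8],0.031],[0,[2.3,-2.33,-0.8],0.031],[0,[2.3,-2.33,-0.8],0.031],[0,[2.3,-2.33,-0.8],0.031],[0,[2.3,-2.33,-0.8],0.031],[0,[2.3,-2.33,-0.8],0.031],[0,[2.3,-2.33,-0.8],0.031],[0,[2.3,-2.33,-0.8],0.031],[0,[2.3,-2.33,-0.8],0.031]]'; python3 -m handwheel '[[0,[0,0,0],0],[0,[0,0,0],0]]'
python3 - <<'E'
from h import *
c=viewer.calibration('wrist');print({k:c[k] for k in('fx','cx','cy')});im=snap('wrist','w1.png')
s=bot.sense();print(s['eef_pos'],s['orientation'],s['qpos'])
# predicted points on mallet in fisheye
T=np.array(c['world_to_cam'])
y=np.radians(-6.8);d=np.array([np.cos(y),np.sin(y)]);n=np.array([-d[1],d[0]])
im=cv2.cvtColor(im,cv2.COLOR_RGB2BGR)
for a,b,z in[(29,23,56),(29,-23,56),(-29,-23,56),(-29,23,56),(-162,14,50),(-162,-14,50)]:
    p=np.array([*(np.array([539.3,328.6])+a*d+b*n),z]);q=T[:3,:3]@p+T[:3,3];th=np.arctan2(np.hypot(q[0],q[1]),q[2]);f=c['fx']*th/np.hypot(q[0],q[1])
    cv2.circle(im,(int(round(c['cx']+f*q[0])),int(round(c['cy']+f*q[1]))),3,(0,255,0),1)
cv2.imwrite('pics/w1.png',cv2.resize(im,(800,600)))
E
```

```text
t: 0.93
eef_pos: [491.3, 333.8, 223.3]
orientation: [-180.0, -0.0, 173.2]
wrist_force: [0.5, 0.9, 0.7]
width: 85.3
t: 1.1
eef_pos: [491.2, 333.8, 223.2]
orientation: [-180.0, -0.1, 173.0]
wrist_force: [-0.3, 0.7, -0.8]
width: 85.5
{'fx': 297.3186396354542, 'cx': 261.32235546138884, 'cy': 192.96447193326904}
[490.45859987 334.78693195 223.53644121] [-1.79980194e+02 -4.96826949e-02  1.73036540e+02] [ 2.85515408e+01  3.07896622e+01  8.69048956e+01  1.43814008e-02
  6.23573886e+01 -5.44916861e+01]
```

View pics/w1.png

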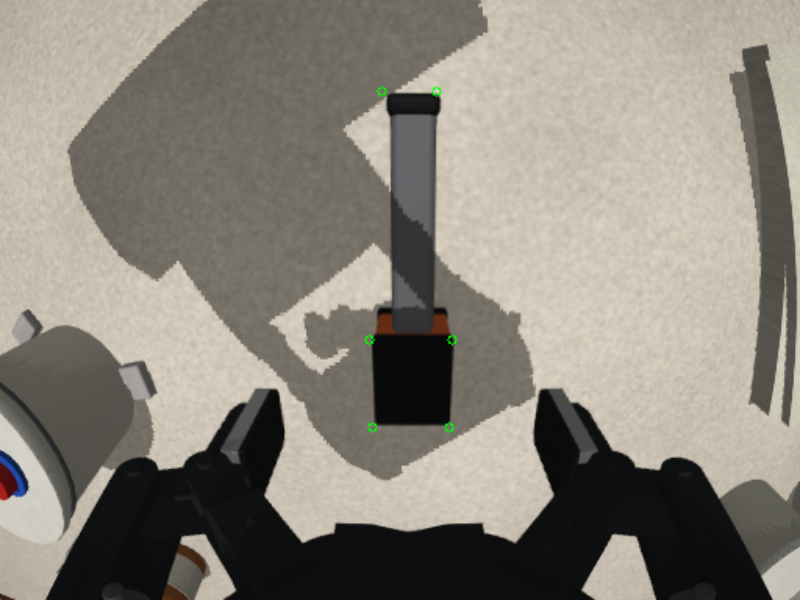

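The wrist view shows the mallet within about 2–3 mm of the predicted green marks: head at (412,380), handle end at (413,100). The open jaws straddle the handle's line, so I'll descend and grip.

```bash
python3 -m handwheel '[[0,[-0.1,0,-2],0],[0,[0,0,-2],0],[0,[0,0,-2],0],[0,[0,0,-2],0],[0,[0,0,-2],0],[0,[0,0,-2],0],[0,[0,0,-1.3],0],[255,[0,0,0],0],[255,[0,0,0],0],[255,[0,0,0],0]]'; python3 -m handwheel '[[255,[0,0,0],0],[255,[0,0,0],0],[255,[0,0,0],0],[255,[0,0,0],0],[255,[0,0,0],0],[255,[0,0,0],0]]'; python3 -m handwheel '[[255,[0,0,1],0],[255,[0,0,2],0],[255,[0,0,3],0],[255,[0,0,3],0],[255,[0,0,3],0],[255,[0,0,3],0],[255,[0,0,2],0],[255,[0,0,2],0],[255,[0,0,1],0],[255,[0,0,0],0]]'
```

```text
t: 1.98
eef_pos: [489.4, 336.0, 91.9]
orientation: [180.0, 0.0, 173.2]
wrist_force: [0.3, 0.1, -1.1]
width: 51.5
t: 2.48
eef_pos: [489.7, 335.5, 92.0]
orientation: [179.9, 0.1, 173.1]
wrist_force: [-2.9, 0.7, 8.4]
width: 22.8
t: 3.32
eef_pos: [489.9, 335.4, 293.5]
orientation: [179.9, 0.2, 173.1]
wrist_force: [-0.5, 0.8, -3.3]
width: 23.4
```

```bash
python3 -m handwheel '[[255,[0.1,-1.4,0],0],[255,[0.1,-2.5,0],0],[255,[0.1,-3.3,0],0],[255,[0.1,-3.3,0],0],[255,[0.1,-3.3,0],0],[255,[0.1,-3.3,0],0],[255,[0.1,-3.3,0],0],[255,[0.1,-3,0],0],[255,[0.1,-2.2,0],0],[255,[0,-1.1,0],0]]'; python3 -m handwheel '[[255,[0,0,0],0],[255,[0,0,0],0],[255,[0,0,0],0]]'
python3 - <<'E'
from h import *
s=bot.sense();print(s['eef_pos'],s['wrist_force'])
im=snap('wrist','w2.png');t=snap('top','t2.png');d=snap('side','s2.png')
t=cv2.imread('pics/t2.png');d=cv2.imread('pics/s2.png')
a=cv2.resize(cv2.imread('pics/w2.png'),(400,300));b=cv2.resize(t[170:290,170:290],(400,300))
u,v=proj('side',(550,60,160));u,v=int(u),int(v);print(u,v)
c=cv2.resize(d[v-60:v+60,u-80:u+80],(800,600),interpolation=cv2.INTER_CUBIC)
cv2.imwrite('pics/s2c.png',c)
cv2.imwrite('pics/m2.png',cv2.resize(cv2.imread('pics/w2.png'),(800,600)))
E
```

```text
t: 4.15
eef_pos: [497.6, 65.4, 289.6]
orientation: [-179.9, -0.1, 173.0]
wrist_force: [-0.1, 0.9, -3.8]
width: 22.9
t: 4.4
eef_pos: [498.1, 68.8, 290.4]
orientation: [180.0, -0.1, 173.2]
wrist_force: [1.1, 0.9, -2.9]
width: 22.9
[498.14166099  68.84535075 290.38422762] [ 1.07355557  0.91352957 -2.94005318]
228 182
```

View pics/s2c.png

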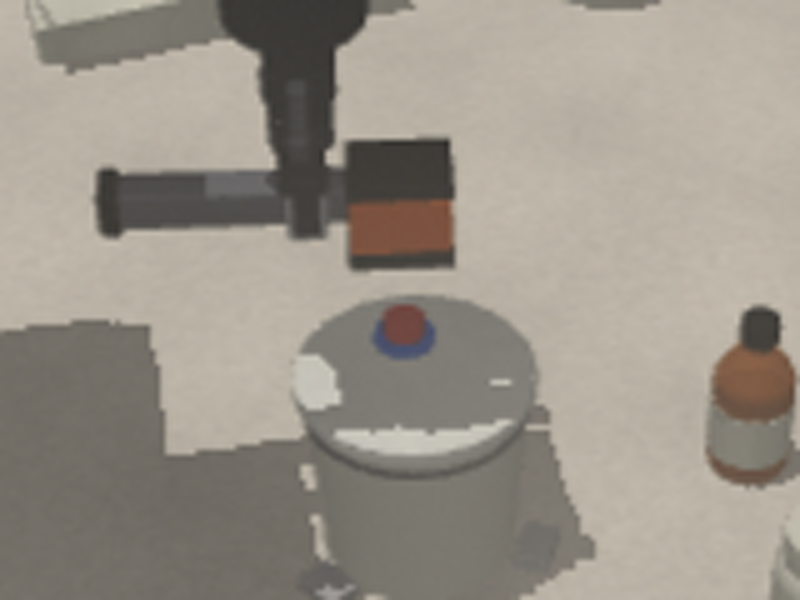

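View pics/m2.png

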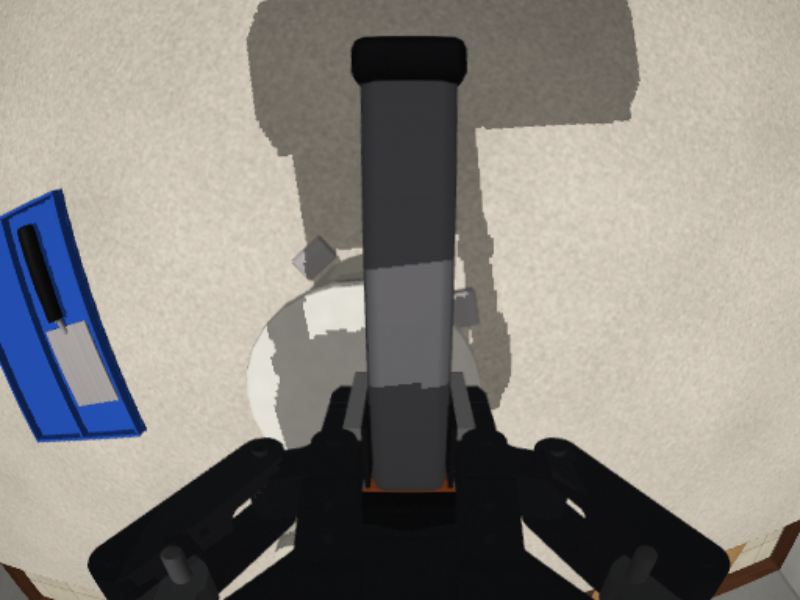

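The mallet hangs level. Its head at about (400,205) is directly above the pin at (404,325) in the side crop. Ready to strike.

```bash
python3 -m handwheel '[[255,[0,0,-1],0],[255,[0,0,-1.75],0],[255,[0,0,-2],0],[255,[0,0,-2],0],[255,[0,0,1.5],0],[255,[0,0,2],0],[255,[0,0,2],0],[255,[0,0,1],0],[255,[0,0,0],0],[255,[0,0,0],0]]'
python3 - <<'E'
from h import *
d=snap('side','s3.png');d=cv2.imread('pics/s3.png');u,v=228,182
c=cv2.resize(d[v-60:v+60,u-80:u+80],(800,600),interpolation=cv2.INTER_CUBIC);cv2.imwrite('pics/s3c.png',c)
E
```

```text
t: 5.38
eef_pos: [498.5, 68.7, 288.4]
orientation: [180.0, 0.0, 173.2]
wrist_force: [-0.8, -0.1, -4.1]
width: 23.0
```

View pics/s3c.png

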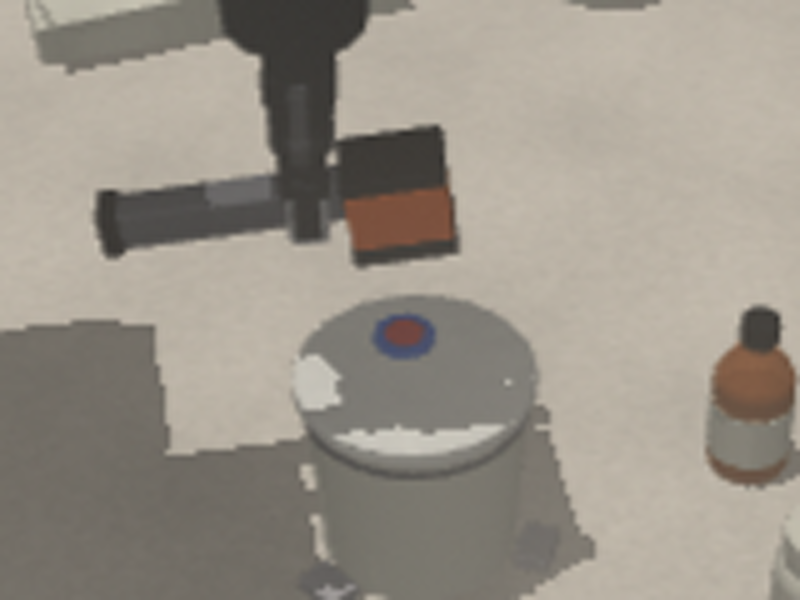

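The pin is home: the red top sits just above the blue collar at (404,330). The blow tilted the mallet nose-up by about 7° in the grip. If I set it down on the head's heel, it will settle level when released. Moving to the tray.

```bash
python3 -m handwheel '[[255,[0.25,-1.2,0],0.018],[255,[0.25,-2.2,0],0.018],[255,[0.25,-3.2,0],0.018],[255,[0.25,-3.2,0],0.018],[255,[0.25,-3.2,0],0.018],[255,[0.25,-3.2,0],0.018],[255,[0.25,-3.2,0],0.018],[255,[0.25,-3.2,0],0.018],[255,[0.25,-3.2,0],0.018],[255,[0.25,-3.2,0],0.018]]'; python3 -m handwheel '[[255,[0.25,-3.2,0],0],[255,[0.25,-3.2,0],0],[255,[0.25,-3,-1],0],[255,[0.25,-2.6,-1.5],0],[255,[0.1,-1.8,-2],0],[255,[0,-1,-2],0],[255,[0,0,-2],0],[255,[0,0,-1.5],0],[255,[0,0,-1],0],[255,[0,0,0],0]]'
python3 -m handwheel '[[255,[0,0,0],0],[255,[0,0,0],0],[255,[0,0,0],0]]'
python3 - <<'E'
from h import *
s=bot.sense();print(s['eef_pos'],s['orientation'],s['wrist_force'])
snap('side','s4.png');snap('top','t4.png');snap('wrist','w4.png')
d=cv2.imread('pics/s4.png');t=cv2.imread('pics/t4.png')
u,v=map(int,proj('side',(540,-350,80)))
a=cv2.resize(d[v-60:v+60,u-80:u+80],(800,600),interpolation=cv2.INTER_CUBIC);cv2.imwrite('pics/m4.png',a)
E
```

```text
t: 6.27
eef_pos: [523.0, -223.1, 287.0]
orientation: [179.9, -0.1, -176.5]
wrist_force: [2.0, 0.2, -3.2]
width: 22.9
t: 7.1
eef_pos: [533.4, -368.8, 175.1]
orientation: [179.8, -0.2, -176.5]
wrist_force: [-0.5, 0.2, -2.8]
width: 23.2
t: 7.35
eef_pos: [534.9, -370.0, 179.5]
orientation: [-179.9, 0.1, -176.5]
wrist_force: [-0.0, 0.5, -3.5]
width: 23.2
[ 534.87058327 -370.00404511  179.45327364] [-1.79931542e+02  6.99814681e-02 -1.76537523e+02] [-0.04705408  0.5309353  -3.47515543]
```

View pics/m4.png

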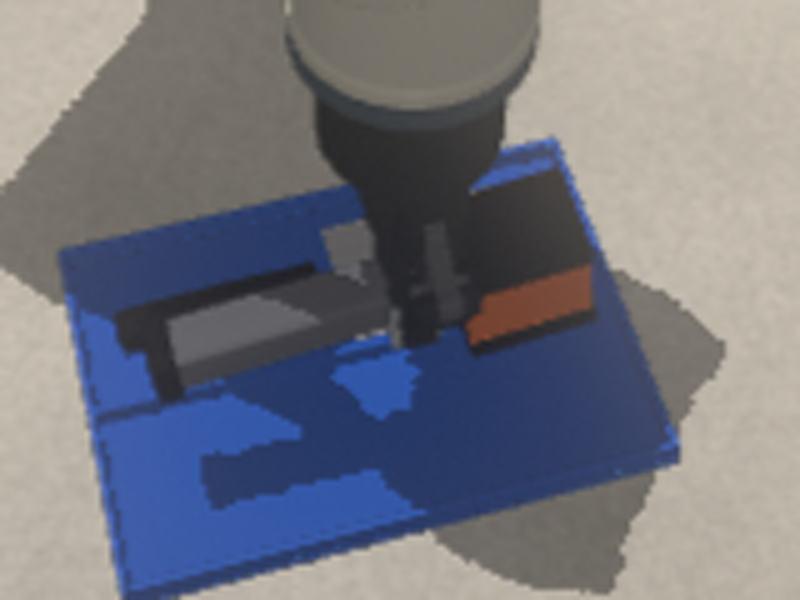

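The side crop shows the mallet over the free lane, with its head at (530,260) towards the tray's +x end. Now lowering until it touches.

```bash
python3 -m handwheel '[[255,[0,0,-1],0],[255,[0,0,-1.5],0],[255,[0,0,-1.5],0],[255,[0,0,-1.5],0],[255,[0,0,-1],0],[255,[0,0,-0.6],0],[255,[0,0,-0.4],0],[255,[0,0,-0.3],0],[255,[0,0,0],0],[255,[0,0,0],0]]'; python3 -m handwheel '[[255,[0,0,-0.2],0],[255,[0,0,0],0]]';python3 -m handwheel '[[255,[0,0,-0.2],0],[255,[0,0,0],0]]'
```

```text
t: 8.33
eef_pos: [534.6, -370.0, 100.8]
orientation: [-180.0, 0.0, -176.6]
wrist_force: [0.4, -0.7, -3.5]
width: 23.1
t: 8.5
eef_pos: [534.5, -369.9, 98.6]
orientation: [-180.0, 0.0, -176.6]
wrist_force: [-0.1, 0.1, -3.5]
width: 23.3
t: 8.67
eef_pos: [534.4, -369.8, 96.2]
orientation: [180.0, -0.0, -176.5]
wrist_force: [-0.5, 0.8, -3.2]
width: 23.0
```

```bash
for i in 1 2; do python3 -m handwheel '[[255,[0,0,-0.15],0],[255,[0,0,0],0]]' | grep -E "eef|force"; done; python3 -m handwheel '[[255,[0,0,-0.1],0],[255,[0,0,0],0]]' | grep -E "eef|force"
```

```text
eef_pos: [534.4, -369.8, 94.7]
wrist_force: [-0.6, -0.1, -3.0]
eef_pos: [534.4, -369.8, 93.1]
wrist_force: [0.0, 0.2, -3.7]
eef_pos: [534.4, -369.8, 92.2]
wrist_force: [0.7, -0.5, -3.7]
```

```bash
for i in 1; do python3 -m handwheel '[[255,[0,0,-0.1],0],[255,[0,0,0],0]]' | grep -E "eef|force"; done; python3 -m handwheel '[[255,[0,0,-0.1],0],[255,[0,0,0],0]]' | grep -E "eef|force"
```

```text
eef_pos: [534.4, -369.9, 91.5]
wrist_force: [-0.1, 0.8, -0.7]
eef_pos: [534.4, -369.9, 91.3]
wrist_force: [-5.0, 1.9, 12.4]
```

It has made contact. Releasing gently, part-way open.

```bash
python3 -m handwheel '[[190,[0,0,0.05],0],[180,[0,0,0],0],[172,[0,0,0],0],[165,[0,0,0],0],[155,[0,0,0],0],[140,[0,0,0],0],[120,[0,0,0],0],[110,[0,0,0],0],[100,[0,0,0],0],[100,[0,0,0],0]]'; python3 -m handwheel '[[100,[0,0,0.5],0],[100,[0,0,1],0],[100,[0,0,2],0],[100,[0,0,3],0],[100,[0,0,3],0],[100,[0,0,3],0],[100,[0,0,3],0],[100,[0,0,3],0],[100,[0,0,0],0],[100,[0,0,0],0]]';  python3 -m handwheel '[[100,[-2,3.5,0],0],[100,[-2,3.5,0],0],[100,[-2,3.5,0],0],[100,[-2,3.5,0],0],[100,[-2,3.5,0],0],[100,[-2,3.5,0],0],[100,[-2,3.5,0],0],[100,[0,0,0],0]]'
python3 - <<'E'
from h import *
snap('side','s5.png');snap('top','t5.png')
d=cv2.imread('pics/s5.png');t=cv2.imread('pics/t5.png')
u,v=map(int,proj('side',(540,-330,30)));
a=cv2.resize(d[v-60:v+40,u-70:u+70],(560,400),interpolation=cv2.INTER_CUBIC)
b=cv2.resize(t[180:280,320:400],(240,300),interpolation=cv2.INTER_CUBIC);b=cv2.copyMakeBorder(b,0,100,0,0,0)
u,v=228,182;c=cv2.resize(d[v-20:v+30,u-40:u+40],(320,200),interpolation=cv2.INTER_CUBIC);c=cv2.copyMakeBorder(c,0,0,0,480,0)
cv2.imwrite('pics/m5.png',np.vstack([np.hstack([a,b]),c]))
print(viewer.calibration('side')['cx'],u,v)
E
```

```text
t: 10.33
eef_pos: [534.4, -369.8, 90.9]
orientation: [180.0, 0.0, -176.6]
wrist_force: [-0.1, -1.6, -0.7]
width: 51.7
t: 11.17
eef_pos: [534.9, -370.2, 278.7]
orientation: [-179.8, 0.2, -176.5]
wrist_force: [-0.3, 0.4, -1.0]
width: 51.9
t: 11.83
eef_pos: [389.3, -119.6, 274.9]
orientation: [179.8, -0.3, -176.4]
wrist_force: [0.4, -1.1, 0.3]
width: 51.7
257.72775625615856 228 182
```

View pics/m5.png

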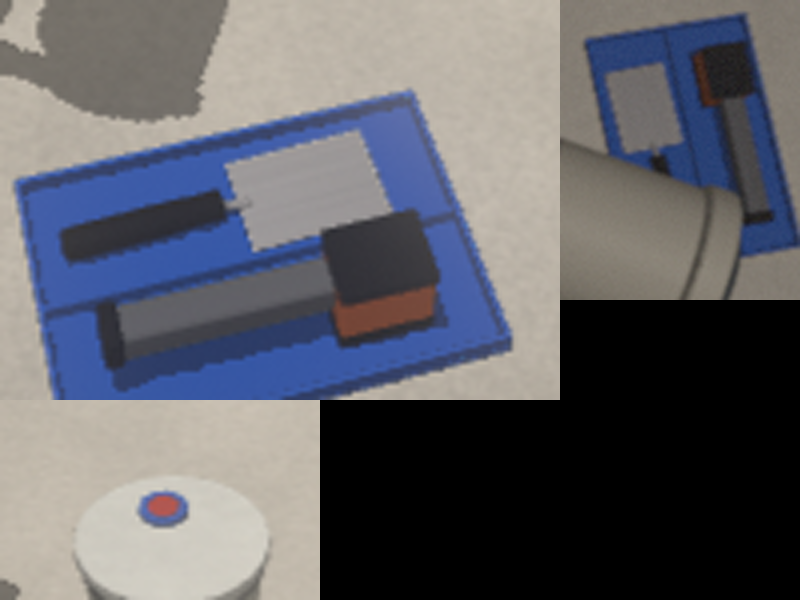

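The mallet stands on its face in the free lane with its head at the blade end. The spatula is untouched and the pin is flush with its collar. One numeric check, then I'll hand in.

```bash
python3 - <<'E'
from h import *
h=pix('top',375.3,203.7,60)[:2];e=pix('top',386.5,251.3,54)[:2]
y=np.radians(3.72);R=np.array([[np.cos(y),np.sin(y)],[-np.sin(y),np.cos(y)]])
d=h-e;print('in tray',R@(h-[520.6,-326.3]),'yaw err',np.degrees(np.arctan2(d[1],d[0]))-3.72,np.linalg.norm(d))
bot.sign_off()
E
```

```text
in tray [ 60.30366431 -40.83155356] yaw err 0.8168976280814602 151.51259518742165
the job is handed in; nothing more can be done
```

The pin is knocked home, the mallet is in the free lane, and I've handed the job in at about 12 s of the 45 s. Sign-off gives no verdict, so the checks below are my own.

- **Blow:** I brought the mallet down at about 0.24 m/s, commanded 4 mm past home. The pictures then show the pin's red top just above the blue collar. I could not read the pin's travel or speed directly. The pin's movement in the image (about 11–12 mm) and the mallet tilting as it met a firm stop both point to fully home.
- **Put-away:** The blow left the mallet about 7° nose-up in the grip. I set it down on the heel of its head and opened the fingers slowly, and it settled level on its face.
- **Last check:** The head centre is about (60, -41) mm in the tray's frame, with the handle within about 1° of the lane and the head at the spatula's blade end. In the pictures the mallet stands upright and the spatula has not moved.
- **Bottle and jar:** I did not check these again at the end. The mallet and gripper never went near them.
- **Robot:** The gripper is well clear and touching nothing.

No check failed or disagreed.

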